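Engage the slow gear of the carving wheel

TASK

A clay bowl is set up for carving on one of the two motorised decorating wheels. Push that wheel's gear rod in from fully out to its middle click position (slow drive) and let go of it. Leave the rod of the bare wheel as it is.

Things in the scene. Friction and masses are not known exactly. Their poses are not given: they have to be found in the camera images.
- loaded_rod (a joint): Gear rod (12 mm steel) in the front of the casing of the wheel that carries the clay bowl. Value: metres pushed in: 0 fully out (start), 0.030 middle click, 0.060 fully in. A spring click holds it at each of the three; going from one click to the next takes up to about 12 N, and let go within 13 mm of a click it moves onto it by itself.
- loaded_knob (a point): Centre of the black knob on that rod's end: a cylinder 30 mm in diameter, 24 mm long, lying along the rod, centre 45 mm above the table. Its x axis is level along the rod into the casing (the way to push), y level across the rod, z up. The casing's front face is 100 mm behind it when the rod is fully out, 70 mm at the middle click, 40 mm fully in.
- loaded: The wheel with the terracotta bowl (160 mm wide, 50 mm high, stuck down); fixed. Origin on the table; x as for the knob. Grey casing 200 mm wide, from 100 mm before to 140 mm behind the origin, top 70 mm high. Its 210 mm disc starts 30 mm behind the front face, top 92 mm high. Knob centred across it.
- bare_rod (a joint): Gear rod of the other, otherwise identical wheel beside it, whose disc is empty; same knob, values and clicks. Starts fully out (0) and must stay there.

How it is judged:
By the outcome, as a careful person would: the job done as asked, in the order asked, and still so for the second after the job is handed in, with the robot touching nothing.
It also fails if it takes over 35 s, if anything falls off the work surface, if the arm or the gripper's body presses on something with over 40 N, if the wrist force passes 120 N, or if a joint passes its speed limit or range.

ROBOT

A 6-joint arm with a two-finger parallel gripper is mounted at the origin on the work surface. World frame = base frame: x ahead of the robot, y to its left, z up, the work surface at z = 0. Lengths are in m, angles in degrees, forces in N, time in s.
With the tool pointing down it reaches from about 0.25 to 0.85 m from the base axis. Payload 12.5 kg.
Tool frame: the origin (TCP) lies on the centre line of the jaws, within the pads' length; the fingertips stand 17 mm ahead of it and the grasp point (between the pads) lies 2 mm behind it; z points along the fingers, y is the line along which they close (so a half turn about z gives the same grasp; the last joint's range is limited). The gripper opens to 93 mm and grips with 3 to 60 N. Pads are 15 mm wide; open, the fingers measure 128 mm over their backs; the gripper's body (75 mm by 188 mm) begins 65 mm behind the grasp point.
Start: joints at [-80.592, 20.094, 94.641, -0, 65.266, -4.847], TCP at [0.135, -0.533, 0.236] pointing down, gripper open.
Joint ranges: [-157.81, 157.81], [-45, 120.19], [0.68, 151.7], [-89.99, 269.99], [4.06, 180], [-164.3, 164.3]. Speed limits (degrees/s): [127.2, 127.2, 159.86, 180, 180, 180].

INTERFACE

Orientations are given as a 3x3 rotation matrix whose columns are the frame's x, y, z axes.
In Python, from bench import r gives the robot as it stands.
- The arm moves only by the shell command python3 jog.py FILE [OPENING] [FORCE], which reads ROWS from the file FILE. ROWS is a JSON list of rows, 1 to 10 of them, each written [[dx, dy, dz], [rx, ry, rz]]: dx, dy, dz in units of 100 mm, then a rotation vector rx, ry, rz in degrees; each row shifts and turns the commanded pose from where the row before left it, along the tool's axes as they then stand; what a row does not reach is not made up. A row lasts 1/12 s, in which the tool goes at most 0.0417 m and 7.16 degrees, less where a joint would pass 70% of its speed; a pose out of reach is approached as far as the arm can. OPENING is the finger opening in m, set as the command begins (- or left out keeps the last). The fingers move at their own pace and stop on an object; FORCE is the grip in N (left out, the last holds). Time passes only in rows, so rows that do not move let the fingers close. It prints the time, the measured TCP pose, the force, the opening and the grip force at its end. Input that does not fit is refused with a message, and nothing moves.
- r.get_state(): the state, without advancing time (a new reading comes with each control period).
- r.camera(name): name is "scene" or "top" or "wrist"; returns a dict with "frame" (480x640x3 uint8, red, green, blue), "camera_matrix" (3x3 intrinsics, pixels), "R" (3x3) and "t" (3): a world point X has camera coordinates R X + t. Camera axes: x right, y down, z forward; pixel columns grow to the right and rows downward; lengths in m; the calibration is good to about 2 mm. A picture is of the moment at which its call begins. There is no depth.
- r.hand_in(): hands the job in; it is judged then, once.
The state is a dict: "t": time; "joint_pos": joint angles; "joint_vel": joint speeds; "joint_efforts": joint torques, N m; "position": TCP position; "tool_rot": TCP orientation; "wrist_force": force on the tool from outside, world axes, zero at the start; "moment": the same for the moment, N m; "opening": finger opening in m; "gripper_force": force on a finger pad.
Only numpy, scipy, OpenCV 4.12 (cv2) and the standard library are available. Lean on these libraries where they do the work, as an engineer would, in place of code of your own. Each camera call takes 0.05 s, during which the arm holds its last target. There are 200 camera calls.

## Working session

There is one attempt and no reset: what is moved stays moved. The work goes in short steps, Python scripts to look and compute and a shell command to move; the robot and the scene stay as the last step left them, time stands still between calls to the robot, and variables do not carry over. Pictures are saved under pics/ and viewed, at most 10 in all, crops included, and the job is handed in when it is done.

```bash
ls; mkdir -p pics; python3 - <<'E'
from bench import r
import cv2
for n in("top","scene"):
    c=r.camera(n);cv2.imwrite(f"pics/{n}0.png",c["frame"][:,:,::-1])
s=r.get_state();print(s["t"],s["position"],s["tool_rot"],s["wrist_force"])
E
```

```text
bench.py
jog.py
pics
0.1 [ 0.13543318 -0.53278215  0.23518273] [[ 9.69200698e-01  2.46272171e-01 -1.59428478e-04]
 [ 2.46272209e-01 -9.69200225e-01  9.60629537e-04]
 [ 8.20582048e-05 -9.70305621e-04 -9.99999526e-01]] [0.49925927 0.88353062 0.55700255]
```

View pics/top0.png

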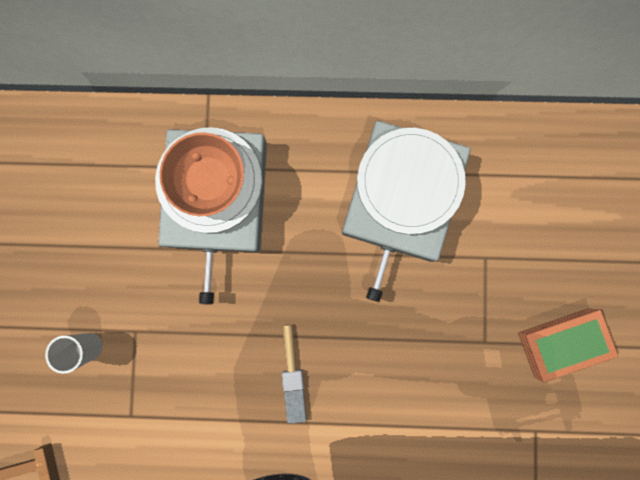

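View pics/scene0.png

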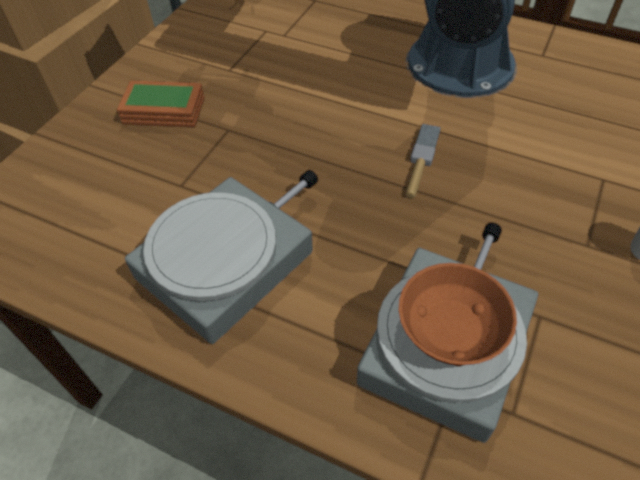

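The top view shows the bowl on the left wheel: its knob is at about (206,297) and its rod enters the casing at (209,250). The bare wheel is on the right, with its knob at (375,294). In the scene view the loaded knob is at about (491,232).

```bash
cat > h.py <<'E'
import numpy as np, cv2
from bench import r
def plane(c,u,v,z):
    K,R,t=c["camera_matrix"],np.array(c["R"]),np.array(c["t"])
    d=R.T@np.linalg.inv(K)@[u,v,1]; o=-R.T@t
    return o+d*(z-o[2])/d[2]
def dark(c,u,v,w=14,th=60):
    g=c["frame"][v-w:v+w,u-w:u+w].max(2); n,l,s,ce=cv2.connectedComponentsWithStats((g<th).astype('uint8'))
    i=1+s[1:,4].argmax(); return ce[i]+[u-w,v-w],s[i]
E
python3 - <<'E'
from h import *
T=r.camera("top");S=r.camera("scene")
a,sa=dark(T,206,297);b,sb=dark(S,491,232);print(a,sa,b,sb)
P=[np.array(c["camera_matrix"])@np.c_[c["R"],c["t"]] for c in(T,S)]
X=cv2.triangulatePoints(P[0],P[1],a.reshape(2,1),b.reshape(2,1));print("tri",(X[:3]/X[3]).T)
print("plane",plane(T,*a,.045),plane(S,*b,.045))
for n,p,z in(("rod at casing",(209,251),.045),("FL",(160,247),.07),("FR",(261,251),.07),("BR",(264,134),.07),("bare",(375,294),.045)):print(n,plane(T,*p,z))
# rod fit: bright pixels between knob and casing
g=T["frame"][256:288,200:218].astype(int);sat=g.max(2)-g.min(2);m=(sat<40)&(g.min(2)>110)
v,u=np.nonzero(m);k=np.polyfit(v+256,u+200,1);print(len(v),np.polyval(k,[250,297]))
A=plane(T,np.polyval(k,290),290,.045);B=plane(T,np.polyval(k,252),252,.045);d=B-A;print("dir",np.degrees(np.arctan2(d[1],d[0])))
f=plane(T,261,251,.07)-plane(T,160,247,.07);print("front dir",np.degrees(np.arctan2(f[1],f[0])),np.linalg.norm(f))
E
```

```text
[208.88 298.12] [12 10  9 11 75] [491.91479821 230.69506726] [  6   5  18  19 223]
tri [[0.50637714 0.19998744 0.04877047]]
plane [0.50722888 0.19743889 0.045     ] [0.50190476 0.2019467  0.045     ]
rod at casing [0.60312963 0.20145509 0.045     ]
FL [0.60734656 0.29356661 0.07      ]
FR [0.60522555 0.09116959 0.07      ]
BR [0.84179596 0.09393597 0.07      ]
bare [ 0.52591545 -0.13960728  0.045     ]
188 [209.15208036 205.60921355]
dir -1.7857359558446821
front dir -90.60040702838458 0.20240812574941613
```

```bash
python3 - <<'E'
from h import *
T=r.camera("top");S=r.camera("scene")
P=[np.array(c["camera_matrix"])@np.c_[c["R"],c["t"]] for c in(T,S)]
print(plane(T,206.0,297.5,.045), plane(T,205.6,297,.045))
for th in(60,80,95):
    a,sa=dark(T,206,297,12,th);b,sb=dark(S,491,232,14,th)
    X=cv2.triangulatePoints(P[0],P[1],a.reshape(2,1),b.reshape(2,1));print(th,a,sa[2:],sb[2:],(X[:3]/X[3]).T)
f=cv2.resize(T["frame"][230:320,160:260],None,fx=6,fy=6,interpolation=cv2.INTER_NEAREST);cv2.imwrite("pics/z1.png",f[:,:,::-1])
p=r.get_state()["position"];R=np.array(r.get_state()["tool_rot"]);print(R.T@(np.array([.43,.2,.2])-p))
E
```

```text
[0.50830146 0.20337924 0.045     ] [0.50928773 0.20424206 0.045     ]
60 [209.05479452 298.05479452] [ 8 11 73] [ 18  19 220] [[0.506438   0.19991147 0.04859719]]
80 [206.34246575 297.71232877] [ 14  12 146] [ 20  21 258] [[0.50809816 0.20170137 0.05100281]]
95 [206.22641509 297.65408805] [ 15  12 159] [ 20  21 287] [[0.50826682 0.20175675 0.05105944]]
[ 0.4659743  -0.63785737  0.03571011]
```

View pics/z1.png

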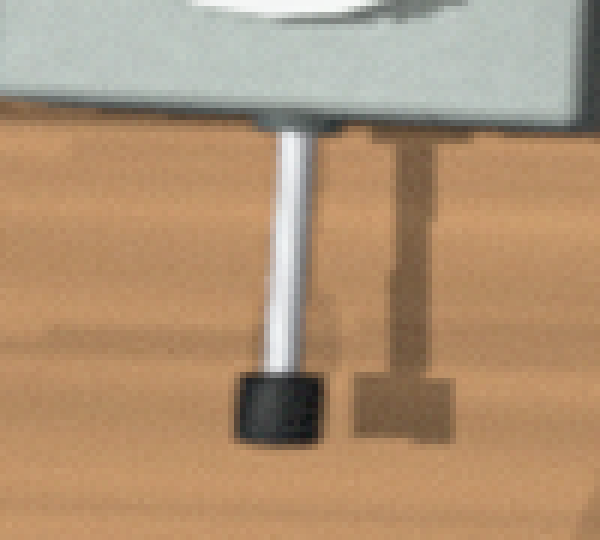

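The crop shows the black knob centred at about (206,298) in the full image, with the rod square to the casing and heading about -1°. The knob is at about (0.507, 0.202), so its front face is at x ≈ 0.495. I'll approach above and in front of it.

Units first: shifts go in units of 100 mm. So 0.0233 m is 0.233, -0.032 m is -0.32.

```bash
echo '[[[0.233,-0.32,0],[0,0,0]],[[0.233,-0.32,0],[0,0,0]],[[0.233,-0.32,0],[0,0,0]],[[0.233,-0.32,0],[0,0,0]],[[0.233,-0.32,0],[0,0,0]],[[0.233,-0.32,0],[0,0,0]],[[0.233,-0.32,0],[0,0,0]],[[0.233,-0.32,0],[0,0,0]],[[0.233,-0.32,0],[0,0,0]],[[0.233,-0.32,0],[0,0,0]]]' > m.json && python3 jog.py m.json 0 20
echo '[[[0.233,-0.32,0],[0,0,0]],[[0.233,-0.32,0],[0,0,0]],[[0.233,-0.32,0],[0,0,0]],[[0.233,-0.32,0],[0,0,0]],[[0.233,-0.32,0],[0,0,0]],[[0.233,-0.32,0],[0,0,0]],[[0.233,-0.32,0],[0,0,0]],[[0.233,-0.32,0],[0,0,0]],[[0.233,-0.32,0],[0,0,0]],[[0.233,-0.32,0],[0,0,0]]]' > m.json && python3 jog.py m.json
echo '[[[0,0,0],[0,0,5]],[[0,0,0],[0,0,5]],[[0,0,0],[0,0,5]],[[0,0,0],[0,0,0]],[[0,0,0],[0,0,0]]]' > m.json && python3 jog.py m.json
python3 - <<'E'
from h import *
s=r.get_state();R=np.array(s["tool_rot"]);print(R,R.T@(np.array([.44,.2035,.047])-s["position"]))
E
```

```text
t: 1.13
position: [0.2826, -0.1638, 0.2358]
tool_rot: [[0.969, 0.246, 0.001], [0.246, -0.969, -0.0], [0.001, 0.001, -1.0]]
wrist_force: [1.0, -0.6, -0.4]
opening: 0.0308
gripper_force: 0.0
t: 1.97
position: [0.4297, 0.2043, 0.2356]
tool_rot: [[0.969, 0.247, 0.0], [0.247, -0.969, 0.0], [0.0, 0.0, -1.0]]
wrist_force: [0.7, -1.7, 0.6]
opening: 0.0004
gripper_force: 0.0
t: 2.38
position: [0.4295, 0.202, 0.2356]
tool_rot: [[1.0, -0.01, -0.0], [-0.01, -1.0, -0.0], [-0.0, 0.0, -1.0]]
wrist_force: [0.4, 0.0, -0.9]
opening: 0.0004
gripper_force: 0.0
[[ 9.99946509e-01 -1.03428506e-02 -6.17350695e-05]
 [-1.03428525e-02 -9.99946511e-01 -3.07570405e-05]
 [-6.14136519e-05  3.13939121e-05 -9.99999998e-01]] [ 0.01051452 -0.00165076  0.1886058 ]
```

Converted, 0.035 m is 0.35, 0.028 m is 0.28.

```bash
echo '[[[0.02,0,0.35],[0,0,0]],[[0.02,0,0.35],[0,0,0]],[[0.02,0,0.35],[0,0,0]],[[0.02,-0.01,0.35],[0,0,0]],[[0.02,0,0.28],[0,0,0]],[[0,0,0.2],[0,0,0]],[[0,0,0],[0,0,0]],[[0,0,0],[0,0,0]]]' > m.json && python3 jog.py m.json
python3 - <<'E'
from h import *
a=[]
for n,(x,y) in(("top",(140,230)),("scene",(400,140))):
    c=r.camera(n);a.append(cv2.resize(c["frame"][y:y+140,x:x+140],(400,400)))
cv2.imwrite("pics/z2.png",np.hstack(a)[:,:,::-1])
E
```

```text
t: 3.05
position: [0.4393, 0.2026, 0.0475]
tool_rot: [[1.0, -0.011, -0.002], [-0.011, -1.0, -0.001], [-0.002, 0.001, -1.0]]
wrist_force: [-0.6, -0.1, 0.8]
opening: 0.0005
gripper_force: 0.0
```

View pics/z2.png

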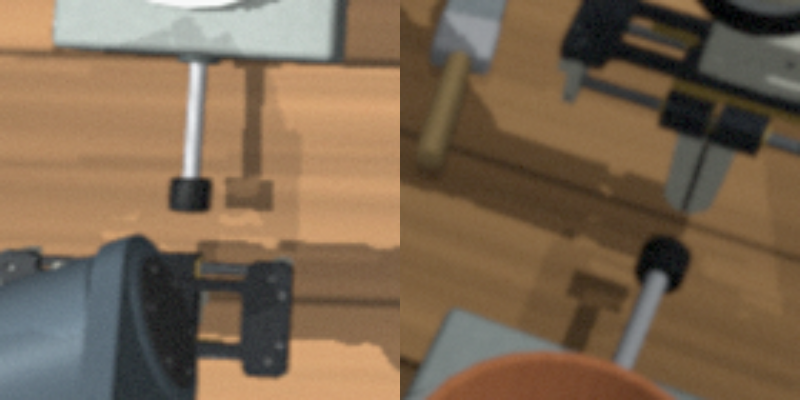

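The closed fingers are in front of the knob and lined up with the rod. In the crop the fingertip is at (690,205) and the knob at (662,265). Next I'll move forward to find contact.

```bash
echo '[[[0.2,0,0],[0,0,0]],[[0.18,0,0],[0,0,0]],[[0,0,0],[0,0,0]]]' > m.json && python3 jog.py m.json
for i in 1 2 3; do echo '[[[0.03,0,0],[0,0,0]],[[0,0,0],[0,0,0]]]' > m.json && python3 jog.py m.json | egrep 'position|wrist'; done
```

```text
t: 3.4
position: [0.4813, 0.2028, 0.0499]
tool_rot: [[1.0, -0.013, 0.006], [-0.013, -1.0, 0.002], [0.006, -0.002, -1.0]]
wrist_force: [0.4, -0.3, 1.2]
opening: 0.0007
gripper_force: 0.0
position: [0.4808, 0.2024, 0.0486]
wrist_force: [-0.7, 0.4, -0.3]
position: [0.4836, 0.2024, 0.0481]
wrist_force: [-0.9, -0.2, -0.5]
position: [0.4865, 0.2023, 0.0477]
wrist_force: [-0.7, 0.2, 1.0]
```

```bash

for i in 1 2 3 4 5; do echo '[[[0.02,0,0],[0,0,0]],[[0,0,0],[0,0,0]]]' > m.json && python3 jog.py m.json | egrep 'position|wrist'; done
```

```text
position: [0.4881, 0.2022, 0.0476]
wrist_force: [-4.5, 0.7, 2.8]
position: [0.4899, 0.2021, 0.0475]
wrist_force: [-4.5, 1.4, 4.2]
position: [0.4915, 0.2021, 0.0474]
wrist_force: [-6.2, 0.1, 5.5]
position: [0.4933, 0.202, 0.0474]
wrist_force: [-8.9, 1.1, 5.7]
position: [0.4953, 0.202, 0.0474]
wrist_force: [-8.1, 1.5, 6.0]
```

Contact came at x ≈ 0.4875, as predicted, so the middle click should be at a TCP x of about 0.5175.

```bash

for i in 1 2 3 4 5 6; do echo '[[[0.03,0,0],[0,0,0]],[[0,0,0],[0,0,0]]]' > m.json && python3 jog.py m.json | egrep 'position|wrist'; done
```

```text
position: [0.4989, 0.2019, 0.0474]
wrist_force: [-3.4, -0.7, 1.5]
position: [0.5032, 0.2021, 0.0477]
wrist_force: [0.5, -0.1, 0.1]
position: [0.5064, 0.2021, 0.0478]
wrist_force: [0.5, 1.0, -0.6]
position: [0.5092, 0.202, 0.0478]
wrist_force: [-0.5, 0.3, -0.1]
position: [0.5121, 0.202, 0.0477]
wrist_force: [0.3, -0.5, -0.3]
position: [0.515, 0.2019, 0.0477]
wrist_force: [-0.2, -1.0, 0.3]
```

The force dropped, so the rod has probably snapped forward onto the click by itself. I'll back off, lift and check.

Converted, -0.04 m is -0.4, -0.035 m is -0.35.

```bash
echo '[[[-0.3,0,0],[0,0,0]],[[-0.35,0,0],[0,0,0]],[[-0.3,0,0],[0,0,0]],[[0,0,-0.4],[0,0,0]],[[0,0,-0.4],[0,0,0]],[[-0.3,0,-0.3],[0,0,0]],[[-0.3,0,-0.3],[0,0,0]],[[0,0,0],[0,0,0]],[[0,0,0],[0,0,0]],[[0,0,0],[0,0,0]]]' > m.json && python3 jog.py m.json
python3 - <<'E'
from h import *
T=r.camera("top");S=r.camera("scene")
P=[np.array(c["camera_matrix"])@np.c_[c["R"],c["t"]] for c in(T,S)]
a,sa=dark(T,206,283,12,90);b,sb=dark(S,486,248,16,90)
X=cv2.triangulatePoints(P[0],P[1],a.reshape(2,1),b.reshape(2,1));print(a,sa,b,sb,(X[:3]/X[3]).T,plane(T,*a,.045))
q,sq=dark(T,375,294,12,90);print("bare",plane(T,*q,.045))
cv2.imwrite("pics/z3.png",T["frame"][:,:,::-1])
E
```

```text
t: 6.57
position: [0.3609, 0.204, 0.1863]
tool_rot: [[1.0, -0.013, 0.0], [-0.013, -1.0, 0.0], [0.0, -0.0, -1.0]]
wrist_force: [0.2, -0.0, -0.6]
opening: 0.0005
gripper_force: 0.0
[207.15923567 283.23566879] [  6   7  15  12 157] [486.51592357 243.81210191] [  6   2  21  24 314] [[0.53739627 0.20121583 0.04978295]] [0.53728181 0.20230228 0.045     ]
bare [ 0.5253436  -0.13811472  0.045     ]
```

View pics/z3.png

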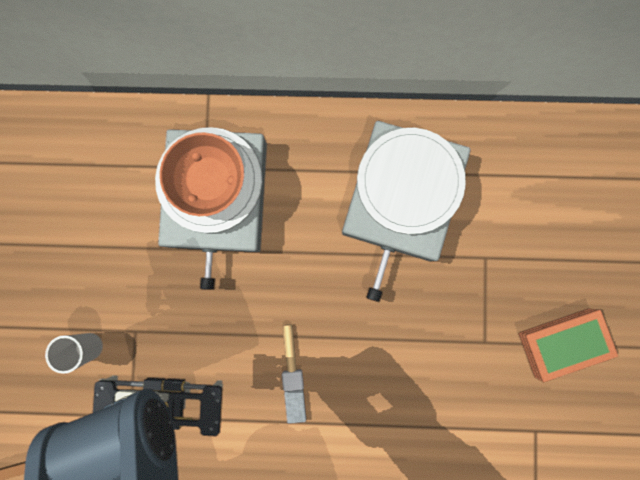

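The loaded knob moved from row 298 to (207,283), which puts it at x ≈ 0.537, or 30 mm in. The bare rod hasn't moved, and the arm is clear.

```bash
python3 -c "
from bench import r
print(r.hand_in())"
```

```text
the job is handed in; nothing more can be done
None
```

The gear rod of the wheel with the bowl is pushed in to its middle click (the knob measures about 30 mm further in) and released. The bare wheel's rod wasn't touched, and the job is handed in.

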